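# Switch the dust-suction diverter to the cross outlet and start it

### The arm

A 6-joint arm with a two-finger parallel gripper is mounted at the origin on the work surface. World frame = base frame: x ahead of the robot, y to its left, z up, the work surface at z = 0. Lengths are in mm, angles in degrees, forces in N, time in s.
With the tool pointing down it reaches from about 350 to 850 mm from the base axis. Payload 8.1 kg.
Tool frame: the origin (TCP) lies between the finger pads; the fingertips stand 22 mm ahead of it and the grasp point (between the pads) lies 3 mm ahead of it; z points along the fingers, y is the direction in which the jaws open and shut (so a half turn about z gives the same grasp; the last joint's range is limited). The gripper opens to 85 mm and grips with 20 to 120 N. Pads are 22 mm wide; open, the fingers measure 114 mm over their backs; the gripper's body (76 mm by 85 mm) begins 54 mm behind the grasp point. The pads swing forward as they close: fully open they stand 13 mm farther back than shut.
Start: joints at [-81.383, 7.471, 85.268, -0, 87.261, -4.893], TCP at [140.193, -583.396, 253.292] pointing down, gripper open.
Joint ranges: [-169.43, 169.43], [-51.17, 129.36], [1.28, 143.12], [-76.62, 256.62], [0, 156.53], [-152.29, 152.29]. Speed limits (degrees/s): [136.94, 136.94, 159.86, 180, 180, 180].

### API

Orientations are given as [roll, pitch, yaw] about the fixed x, y, z axes, in that order (R = Rz(yaw) Ry(pitch) Rx(roll)).
In Python, from bench import r gives the robot as it stands.
- The arm moves only by the tool drive_tool, never from a script. Its argument "moves" is a list of rows, each a list of 2 entries, a list of its own where there are three numbers: the shift along the world's x, y, z in mm, then the turn about the world's z in degrees. A call has exactly 8 rows; each row is the pose to reach, as a shift and turn from the pose commanded when the call began; what a row does not reach only later rows make up. A row lasts 1/12 s, in which the tool goes at most 41.7 mm and 7.16 degrees, less where a joint would pass 70% of its speed; a pose out of reach is approached as far as the arm can. A call with a gripper value outside its range is refused whole. "fingers" is the finger opening in mm, from 0 to 85.4, set as the call begins (left out, the last holds). The fingers move at their own pace and stop on an object; "squeeze" is the grip in N (left out, the last holds). Time passes only in rows, so rows that repeat a pose let the fingers close, or fill a call up. It gives the time, the measured TCP pose, the force and the opening at its end, in the units of the state.
- r.sense(): the state, without advancing time (a new reading comes with each control period).
- r.snapshot(name): name is "scene" or "top"; returns a dict with "pixels" (420x560x3 uint8, red, green, blue), "camera_matrix" (3x3 intrinsics, pixels), "xyz" and "orientation" of the camera in the world. Camera axes: x right, y down, z forward; pixel columns grow to the right and rows downward; lengths in mm; the calibration is good to about 2 mm. A picture is of the moment at which its call begins. There is no depth.
- r.hand_in(): hands the job in, once; it reports no verdict.
The state is a dict: "time": time; "joint_pos": joint angles; "qd": joint speeds; "joint_efforts": joint torques, N m; "tool_pos": TCP position; "tcp_rot": TCP orientation; "ft_force": force on the tool from outside, world axes, zero at the start; "wrist_torque": the same for the moment, N m; "finger_gap": finger opening in mm.
Only numpy, scipy, OpenCV 4.12 (cv2) and the standard library are available. Lean on these libraries where they do the work, as an engineer would, in place of code of your own. Each camera call takes 0.05 s, during which the arm holds its last target.

### The job

Push the upright tab of the suction selector around with the fingertips, without pinching it, until it points squarely at the cross-shaped tag, and leave it there. Only then press the round start button on the same drum all the way down and let it go. Leave the pot, the jar and the brush where they are, and finish clear of everything.

Things in the scene. Friction and masses are not known exactly. Their poses are not given: they have to be found in the camera images.
- dial_axis (a point): Point on the selector's vertical axis at the height of the drum's flat top deck, 80 mm above the table. The drum is grey painted metal, 256 mm in diameter, fixed; outlet stubs and an inlet stub stick out of its side, up to 170 mm from the axis and 72 mm above the table. The frame's x axis points from the axis to the start button; the drum's place and yaw vary.
- selector (a joint): Selector angle in rad, positive anticlockwise from above; hard stops at -2.0 and 2.0. At 0 the tab points away from the start button. Starts within 0.35 of 0. Friction (about 4 N at the tab), no spring: it stays where it is left. The tags stand at -1.75, -0.87, 0.87 and 1.75 rad on this scale; which stands where varies.
- tab (a point): Point in the upright black tab, 68 mm from the axis, 45 mm above the deck. The tab is 12 mm thick (the way it is pushed), 28 mm long radially, and stands from 14 to 60 mm above the deck; pressing both broad faces (selector_c4, selector_c5) at once is pinching. The pointer arm, 14 mm wide, reaches 86 mm from the axis, 16 mm high. The dial's disc, radius 50 mm, is 18 mm high, its hub 26 mm.
- aim (a point): The spot that the selector points at: a point that turns with it, straight out along the tab and pointer, 108 mm from the axis and 3 mm above the deck. The tags' centres lie on this circle.
- tag_cross: Terracotta tag in the shape of a plus-shaped cross, 36 mm across, arms 10 mm wide, 4 mm thick, fixed on the deck. Origin at the centre of its underside. The one to point at.
- tag_disc: Terracotta tag, a round disc 32 mm in diameter, 4 mm thick, fixed on the deck. Origin at the centre of its underside.
- tag_triangle: Terracotta tag, a triangle about 33 mm long and wide, 4 mm thick, fixed on the deck. Origin near the centre of its underside.
- tag_bar: Terracotta tag, a plain bar 36 by 11 mm, 4 mm thick, fixed on the deck. Origin at the centre of its underside.
- start_top (a point): Centre of the top of the round grey start button (28 mm in diameter), in a black housing on the deck, 92 mm from the dial's axis, on the far side from the tags.
- start (a joint): How far the start button is pressed, in m: 0 up, 0.006 fully down, which takes about 5 N. It springs back up.
- pot: Loose white ceramic pot, 72 mm in diameter, 75 mm high, on the table beside the drum. Origin at the centre of its underside. Not to be disturbed.
- jar: Loose closed jar, 60 mm in diameter, 85 mm high, on the table beside the drum. Origin at the centre of its underside. Not to be disturbed.
- brush: Loose brush lying on the table on the other side of the drum, about 200 mm long and 20 mm high. Origin under its middle. Not to be disturbed.

How it is judged:
By the outcome, as a careful person would: the job done as asked, in the order asked, and still so for the second after the job is handed in, with the robot touching nothing.
It also fails if it takes over 40 s, if anything falls off the work surface, if the arm or the gripper's body presses on something with over 40 N, if the wrist force passes 120 N, or if a joint passes its speed limit or range.

## Working session

There is one attempt and no reset: what is moved stays moved. The work goes in short steps, Python scripts to look and compute and a tool call to move; the robot and the scene stay as the last step left them, time stands still between calls to the robot, and variables do not carry over. Pictures are saved under pics/ and viewed, and the job is handed in when it is done.

Besides the shell and the picture viewer there is one more tool, called after "Call:" as name(argument=value, ...), one argument or row to a line, values as JSON. drive_tool: Moves the arm, as the interface text tells. Its arguments: {"type":"object","properties":{"moves":{"type":"array","items":{"type":"array"}},"fingers":{"type":"number"},"squeeze":{"type":"number"}},"required":["moves"]}

```bash
mkdir -p pics; python3 - <<'E'
from bench import r
import cv2,pickle
s=r.sense();print(s)
for n in("scene","top"):
    p=r.snapshot(n);pickle.dump(p,open(f"{n}0.pkl","wb"))
    cv2.imwrite(f"pics/{n}0.png",p["pixels"][:,:,::-1]);print(p["camera_matrix"],p["xyz"],p["orientation"])
E
```

```text
{'time': 0.0, 'joint_pos': array([-8.13845289e+01,  7.51667407e+00,  8.53300720e+01,  1.96327897e-04,
        8.72629691e+01, -4.89189933e+00]), 'qd': array([ 0.05287393, -0.1058733 , -0.09128164,  0.09312941, -0.04225956,
        0.0077413 ]), 'joint_efforts': array([ 1.49083280e-04, -5.69390988e+01, -5.00556779e+01,  9.06184482e-05,
        1.45264057e-02, -2.64334398e-05]), 'tool_pos': array([ 140.09810158, -582.87518271,  252.22048999]), 'tcp_rot': array([-1.79890701e+02, -9.55143809e-03,  1.35073518e+01]), 'ft_force': array([-0.12832456,  0.33185606, -0.40487498]), 'wrist_torque': array([ 0.01050603, -0.00620302, -0.08355924]), 'finger_gap': 85.4382754938686}
[[388.69902642   0.         284.31660804]
 [  0.         388.69902642 210.00809136]
 [  0.           0.           1.        ]] [1027.94742904 -104.62452757  759.21234671] [-145.75422964   -0.49076274   73.20442869]
[[531.13523991   0.         278.82561591]
 [  0.         531.13523991 207.35952579]
 [  0.           0.           1.        ]] [ 465.40092037   26.26897008 1255.57244714] [-173.11064506    0.99724541  -90.38790209]
```

View pics/top0.png

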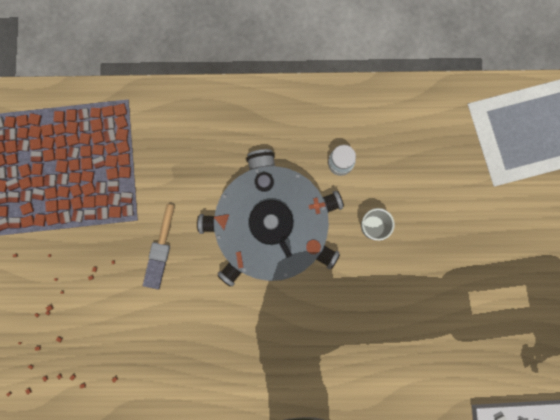

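View pics/scene0.png

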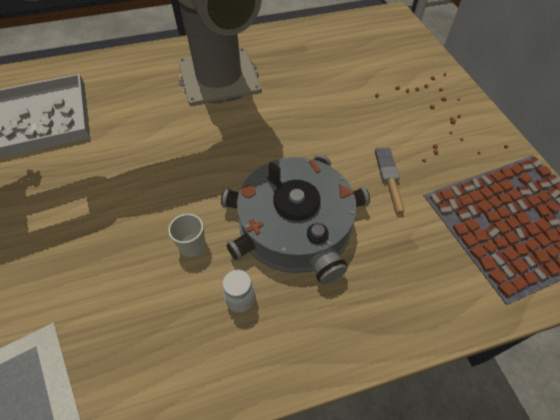

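The top view shows the drum at about (272,222), the start button at (264,181), the cross at (317,205), and the tab pointing toward about (288,250). The disc, bar and triangle are at (313,246), (240,259) and (222,221). The pot is at (377,224), the jar at (343,158) and the brush at (160,250). Next I'll measure these.

```bash
cat > h.py <<'E'
import numpy as np,cv2,pickle
from scipy.spatial.transform import Rotation as R
def load(n): return pickle.load(open(n+".pkl","rb"))
def ray(p,uv,z):
    K=p["camera_matrix"];Rm=R.from_euler("xyz",p["orientation"],degrees=True).as_matrix()
    d=Rm@np.linalg.inv(K)@np.array([uv[0],uv[1],1.]);c=np.array(p["xyz"]);return (c+d*(z-c[2])/d[2])[:2]
def proj(p,X):
    K=p["camera_matrix"];Rm=R.from_euler("xyz",p["orientation"],degrees=True).as_matrix()
    q=K@Rm.T@(np.array(X)-p["xyz"]);return q[:2]/q[2]
def tags(p,box,amin=25):
    hsv=cv2.cvtColor(p["pixels"],cv2.COLOR_RGB2HSV)
    m=(((hsv[...,0]<9)|(hsv[...,0]>172))&(hsv[...,1]>110)&(hsv[...,2]>60)).astype(np.uint8)
    M=np.zeros_like(m);x0,y0,x1,y1=box;M[y0:y1,x0:x1]=m[y0:y1,x0:x1]
    n,l,s,c=cv2.connectedComponentsWithStats(M)
    return [(c[i],s[i]) for i in range(1,n) if s[i,4]>=amin]
E
python3 - <<'E'
from h import *
for n,b in(("top0",(205,160,335,285)),("scene0",(230,150,365,245))):
    p=load(n);print(n)
    for c,s in tags(p,b): print(c.round(1),s[2:],ray(p,c,84).round(1))
p=load("top0");im=p["pixels"]
cv2.imwrite("pics/topz.png",cv2.resize(im[140:300,190:400],None,fx=3.7,fy=3.7,interpolation=cv2.INTER_CUBIC)[:,:,::-1])
p=load("scene0");im=p["pixels"]
cv2.imwrite("pics/scz.png",cv2.resize(im[140:290,210:380],None,fx=4,fy=4,interpolation=cv2.INTER_CUBIC)[:,:,::-1])
E
```

```text
top0
[316.4 205. ] [14 15 78] [611.6 -37.8]
[222.1 220. ] [13 13 64] [580.  171.8]
[312.6 246.4] [ 13  13 101] [520.  -28.1]
[239.1 259.3] [ 5 15 39] [492.9 133.8]
scene0
```

View pics/topz.png

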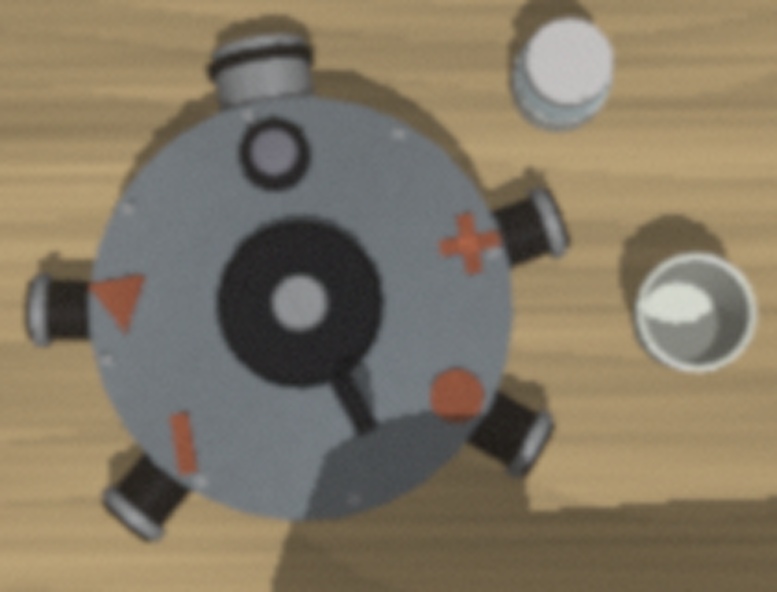

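View pics/scz.png

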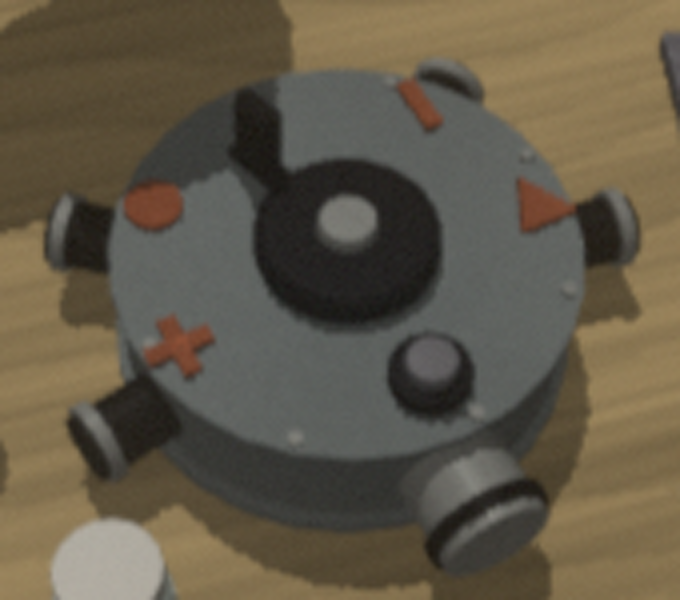

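```bash
python3 - <<'E'
from h import *
from scipy.optimize import least_squares
T=load("top0");S=load("scene0")
def tg(p,b,a=25):
    hsv=cv2.cvtColor(p["pixels"],cv2.COLOR_RGB2HSV);m=(((hsv[...,0]<12)|(hsv[...,0]>172))&(hsv[...,1]>95)&(hsv[...,2]>50)).astype(np.uint8)
    M=np.zeros_like(m);x0,y0,x1,y1=b;M[y0:y1,x0:x1]=m[y0:y1,x0:x1]
    n,l,s,c=cv2.connectedComponentsWithStats(M);return [(c[i],s[i]) for i in range(1,n) if s[i,4]>=a]
for p,b in((T,(205,160,335,285)),(S,(230,150,360,245))):
    for c,s in tg(p,b): print(c.round(1),s[2:],ray(p,c,84).round(1))
def tri(a,b):
    f=lambda X:np.r_[proj(T,X)-a,proj(S,X)-b]
    q=least_squares(f,[560,60,100.]);return q.x.round(1),np.abs(q.fun).max().round(2)
print("hub",tri((270.8,221.9),(296.75,195)),ray(T,(270.8,221.9),106),ray(S,(296.75,195),106))
print("btn",tri((264.05,181.6),(318.5,230)))
# fit axis+yaw from tags top: circle and angles
pts=np.array([ray(T,u,84) for u in((316.4,205),(222.1,220),(312.6,246.4),(239.1,259.3))])
A=np.array([1.75,-1.75,.87,-.87])
f=lambda v:(np.c_[v[0]+108*np.cos(v[2]+A+np.pi),v[1]+108*np.sin(v[2]+A+np.pi)]-pts).ravel()
q=least_squares(f,[560,60,0.]);print(q.x,q.fun.round(1))
x,y,w=q.x
print("btn pred",x+92*np.cos(w),y+92*np.sin(w))
# tab: end of tab top in zoom (366,428)
for u in ((366,428),(375,420),(358,435)):
  X=ray(T,(190+u[0]/3.7,140+u[1]/3.7),140);d=X-[x,y];print("tabend",X,np.hypot(*d),(np.arctan2(d[1],d[0])-w-np.pi+np.pi)%(2*np.pi)-np.pi)
for n,u,h in(("jar",(568/3.7+190,62/3.7+140),85),("pot",(696/3.7+190,312/3.7+140),75)): print(n,ray(T,u,h))
E
```

```text
[316.5 205.3] [ 16  16 106] [610.9 -37.9]
[221.7 219.7] [ 16  13 105] [580.7 172.8]
[313.  246.6] [ 13  14 151] [519.5 -28.8]
[239.2 259.4] [ 7 16 69] [492.7 133.6]
[314.5 165.6] [10 12 63] [491.6 135.2]
[247.8 190.7] [ 14  12 138] [518.4 -27.7]
[344.5 191.4] [ 14  13 107] [579.7 173.5]
[254.4 226.1] [ 17  15 129] [610.3 -36.4]
hub (array([573.3,  64.4, 104.2]), np.float64(0.6)) [572.76831474  63.00243138] [574.8884183   65.09520177]
btn (array([663.8,  80.1,  98.5]), np.float64(1.08))
[5.75985913e+02 6.38864470e+01 1.56073195e-01] [-0.1 -0.3 -1.5  0.   0.1 -0.5  1.5  0.8]
btn pred 666.8676785531532 78.18695822386152
tabend [498.32841374  24.34375574] 87.14534735241261 0.31490211078605235
tabend [502.80015318  19.21264718] 85.7432433231891 0.3919703584510472
tabend [494.41913652  28.90070094] 88.75326129681305 0.24911432549685752
jar [ 719.94208581 -100.08709316]
pot [ 568.24937234 -174.65704001]
```

Call:
drive_tool(
  moves=[
    [[20, 35, 0], 5],
    [[38, 70, 0], 11],
    [[57, 105, 0], 17],
    [[76, 140, 0], 23],
    [[95, 176, 0], 29],
    [[114, 211, 0], 35],
    [[133, 246, 0], 41],
    [[152, 282, 0], 47],
  ],
  fingers=0,
  squeeze=40,
)

```text
time: 0.77
tool_pos: [292.5, -299.6, 252.9]
tcp_rot: [-180.0, -0.0, 60.8]
ft_force: [1.5, 0.4, 0.3]
finger_gap: 0.2
```

Call:
drive_tool(
  moves=[
    [[19, 35, 0], 6],
    [[38, 70, 0], 12],
    [[57, 105, -5], 18],
    [[76, 140, -10], 24],
    [[95, 176, -15], 30],
    [[114, 211, -20], 36],
    [[133, 246, -25], 42],
    [[152, 282, -30], 47],
  ],
)

```text
time: 1.43
tool_pos: [444.5, -17.4, 222.9]
tcp_rot: [180.0, 0.0, 107.8]
ft_force: [1.6, -1.3, 0.5]
finger_gap: 0.3
```

Call:
drive_tool(
  moves=[
    [[18, 33, -5], 4],
    [[36, 66, -10], 8],
    [[50, 92, -23], 9.5],
    [[50, 92, -23], 9.5],
    [[50, 92, -23], 9.5],
    [[50, 92, -23], 9.5],
    [[50, 92, -23], 9.5],
    [[50, 92, -23], 9.5],
  ],
)

```text
time: 2.1
tool_pos: [494.2, 71.6, 200.9]
tcp_rot: [180.0, 0.0, 116.9]
ft_force: [-0.5, 0.2, 0.9]
finger_gap: -0.2
```

Call:
drive_tool(
  moves=[
    [[0, 0, -20], 0],
    [[0, 0, -40], 0],
    [[0, 0, -55], 0],
    [[0, 0, -64], 0],
    [[0, 0, -68], 0],
    [[0, 0, -68], 0],
    [[0, 0, -68], 0],
    [[0, 0, -68], 0],
  ],
)

```text
time: 2.77
tool_pos: [495.1, 72.5, 133.6]
tcp_rot: [179.9, 0.1, 117.0]
ft_force: [-0.1, -0.7, -0.7]
finger_gap: 0.1
```

```bash
cat > snap.py <<'E'
import sys,pickle,cv2
from bench import r
i=sys.argv[1]
for n,b in(("scene",(200,110,400,260)),("top",(190,130,400,290))):
    p=r.snapshot(n);pickle.dump(p,open(n+i+".pkl","wb"));x0,y0,x1,y1=b
    cv2.imwrite(f"pics/{n}{i}.png",cv2.resize(p["pixels"][y0:y1,x0:x1],None,fx=3.7,fy=3.7,interpolation=cv2.INTER_CUBIC)[:,:,::-1])
s=r.sense();print(s["time"],s["tool_pos"],s["tcp_rot"],s["ft_force"])
E
python3 snap.py 1
```

```text
2.8667 [494.96326705  72.60370626 133.4660312 ] [1.79899996e+02 4.50751075e-02 1.17004818e+02] [ 0.56744795 -0.77183873 -0.01525385]
```

View pics/scene1.png

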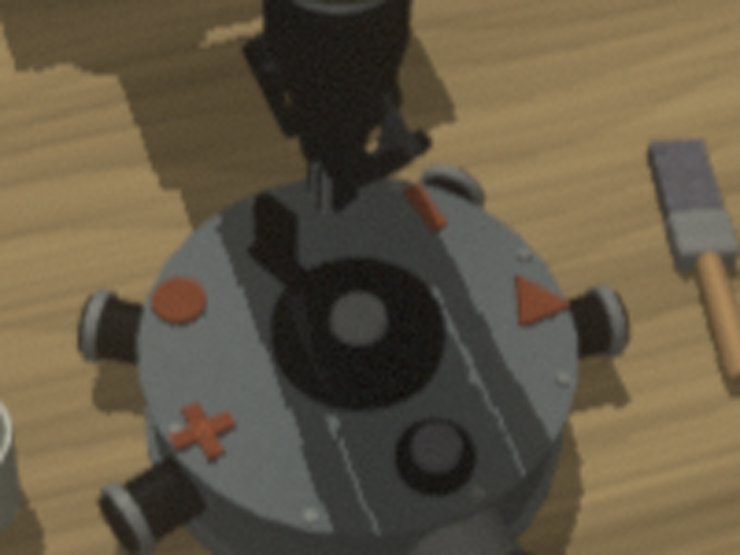

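View pics/top1.png

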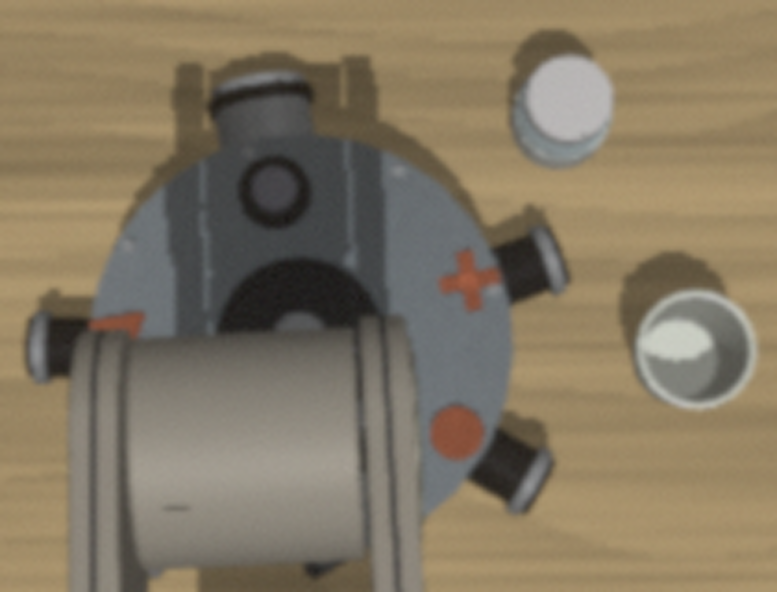

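The scene view shows the closed fingertips at zoom (325,195), beside the tab at (272,235) on its clockwise side, with a clear gap. Next I'll compute the arc.

```bash
cat > arc.py <<'E'
import numpy as np
A=np.array([575.3,64.2])
def tcp(th,d=17.,rad=68):
    t=np.radians(th);return A+rad*np.array([np.cos(t),np.sin(t)])-d*np.array([-np.sin(t),np.cos(t)])
E
python3 - <<'E'
from arc import *
cur=np.array([494.2,72.6])
for th in range(197,285,4): print(th,(tcp(th)-cur).round(1),th-207)
E
```

```text
197 [ 11.1 -12. ] -10
201 [ 11.5 -16.9] -6
205 [ 12.3 -21.7] -2
209 [ 13.4 -26.5] 2
213 [ 14.8 -31.2] 6
217 [ 16.6 -35.7] 10
221 [ 18.6 -40.2] 14
225 [ 21.  -44.5] 18
229 [ 23.7 -48.6] 22
233 [ 26.6 -52.5] 26
237 [ 29.8 -56.2] 30
241 [ 33.3 -59.6] 34
245 [ 37.  -62.8] 38
249 [ 40.9 -65.8] 42
253 [ 45.  -68.5] 46
257 [ 49.2 -70.8] 50
261 [ 53.7 -72.9] 54
265 [ 58.2 -74.7] 58
269 [ 62.9 -76.1] 62
273 [ 67.7 -77.2] 66
277 [ 72.5 -78. ] 70
281 [ 77.4 -78.4] 74
```

Call:
drive_tool(
  moves=[
    [[6, -6, 0], -6],
    [[11, -12, 0], -10],
    [[11.5, -17, 0], -6],
    [[12.3, -21.7, 0], -2],
    [[13.4, -26.5, 0], 2],
    [[14.8, -31.2, 0], 6],
    [[16.6, -35.7, 0], 10],
    [[18.6, -40.2, 0], 14],
  ],
)

```text
time: 3.53
tool_pos: [513.2, 33.3, 133.1]
tcp_rot: [179.9, -0.0, 131.2]
ft_force: [0.2, 5.6, 0.2]
finger_gap: -0.4
```

```bash
python3 snap.py 2
```

```text
3.6333 [513.32699601  32.5318169  132.96767373] [1.79932913e+02 1.27942772e-02 1.31099170e+02] [-0.75524553  1.6970039  -0.11087873]
```

View pics/scene2.png

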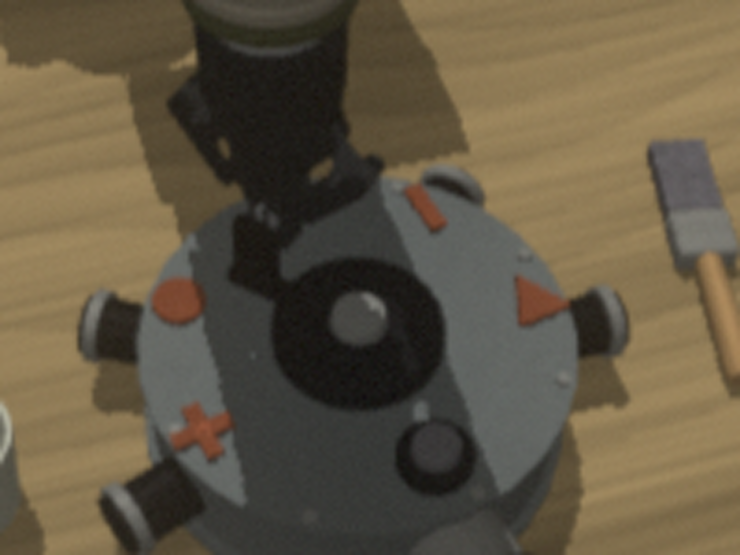

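The tab has moved to zoom (255,250) under the fingertips, and the wrist reads about 5.6 N. I'll continue the arc.

Call:
drive_tool(
  moves=[
    [[2.4, -4.3, 0], 4],
    [[5.1, -8.4, 0], 8],
    [[8, -12.3, 0], 12],
    [[11.2, -16, 0], 16],
    [[14.7, -19.4, 0], 20],
    [[18.4, -22.6, 0], 24],
    [[22.3, -25.6, 0], 28],
    [[26.4, -28.3, 0], 32],
  ],
)

```text
time: 4.3
tool_pos: [538.9, 4.8, 132.6]
tcp_rot: [180.0, -0.1, 163.1]
ft_force: [-4.0, 5.2, 2.2]
finger_gap: -0.2
```

Call:
drive_tool(
  moves=[
    [[4.2, -2.3, 0], 4],
    [[8.7, -4.4, 0], 8],
    [[13.2, -6.2, 0], 12],
    [[17.9, -7.6, 0], 16],
    [[21.5, -8.4, 0], 19],
    [[23.9, -8.9, 0], 21],
    [[25.2, -9.1, 0], 22],
    [[25.2, -9.1, 0], 22],
  ],
)

```text
time: 4.97
tool_pos: [564.1, -4.7, 132.3]
tcp_rot: [180.0, -0.0, -175.0]
ft_force: [-2.8, 1.5, 0.0]
finger_gap: -0.2
```

```bash
python3 snap.py 3
```

```text
5.0667 [564.15051889  -4.78821222 132.29847908] [ 1.79994811e+02 -2.32844930e-02 -1.75094979e+02] [-3.66799625  2.25046799  0.68972354]
```

View pics/scene3.png

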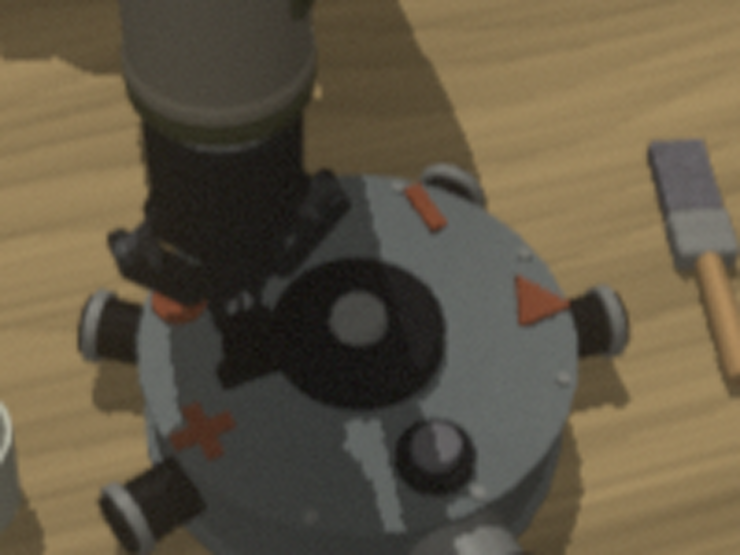

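View pics/top3.png

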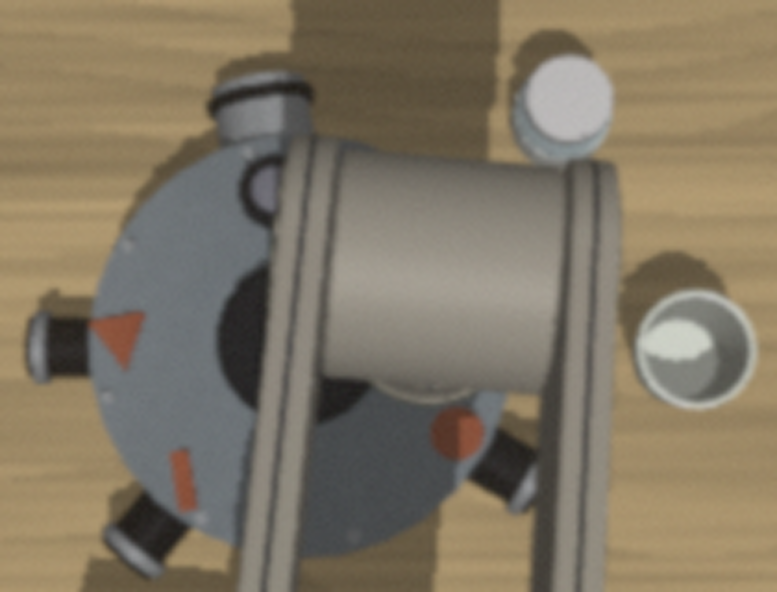

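The tab is now near 275° in world angle: its outer end is at zoom (222,383) and the cross is at (203,430). I'll push 11° more slowly, then back off and measure.

Call:
drive_tool(
  moves=[
    [[3.6, -0.4, 0], 3],
    [[7.3, -0.6, 0], 6],
    [[9.8, -0.7, 0], 8],
    [[11.6, -0.8, 0], 9.5],
    [[12.8, -0.8, 0], 10.5],
    [[13.4, -0.8, 0], 11],
    [[13.4, -0.8, 0], 11],
    [[13.4, -0.8, 0], 11],
  ],
)

```text
time: 5.73
tool_pos: [577.6, -5.8, 132.2]
tcp_rot: [180.0, -0.0, -164.0]
ft_force: [-4.2, 1.8, 1.0]
finger_gap: 0.3
```

Call:
drive_tool(
  moves=[
    [[-8, -2, 0], 0],
    [[-20, -5, 0], 0],
    [[-35, -9, 0], 0],
    [[-45, -11, 20], 0],
    [[-60, 5, 45], -5],
    [[-80, 30, 70], -11],
    [[-95, 60, 85], -17],
    [[-110, 90, 90], -23],
  ],
)

```text
time: 6.4
tool_pos: [468.9, 84.4, 226.3]
tcp_rot: [179.9, 0.4, 172.6]
ft_force: [0.3, 1.0, 0.6]
finger_gap: 0.1
```

Call:
drive_tool(
  moves=[
    [[-10, 35, 5], -7],
    [[-20, 70, 10], -14],
    [[-25, 105, 10], -21],
    [[-30, 140, 10], -28],
    [[-30, 170, 10], -35],
    [[-30, 190, 10], -40],
    [[-30, 190, 10], -40],
    [[-30, 190, 10], -40],
  ],
)

```text
time: 7.07
tool_pos: [437.8, 274.9, 232.5]
tcp_rot: [179.9, 0.1, 133.1]
ft_force: [-0.1, 0.1, -0.3]
finger_gap: -0.3
```

```bash
python3 snap.py 4
```

```text
7.1667 [437.98766662 273.51366307 232.394078  ] [1.79978191e+02 4.42225940e-02 1.33121907e+02] [-0.16060633 -0.25504413  0.01153201]
```

View pics/scene4.png

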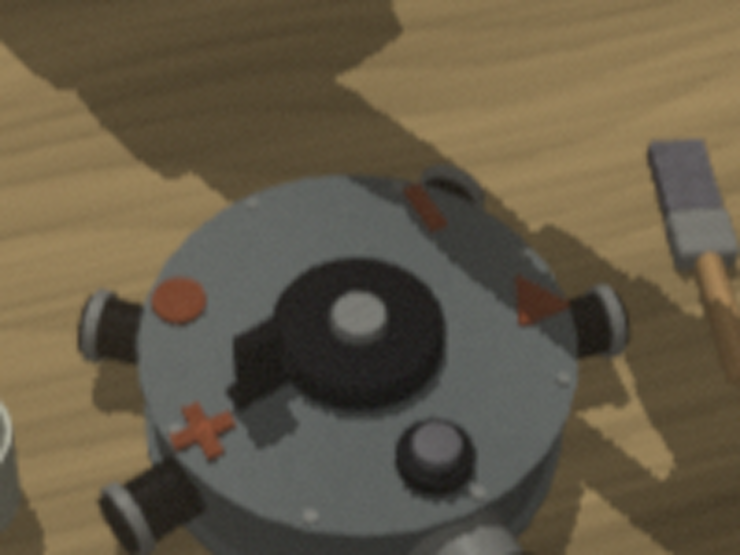

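View pics/top4.png

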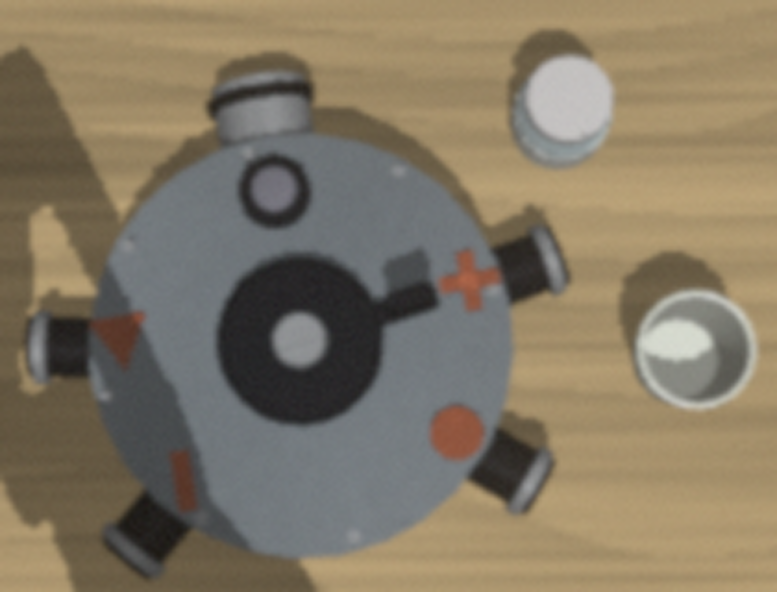

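The top view shows the tab blob ending at zoom (436,293), roughly toward the cross at (470,280). I'll measure the edges at their known heights.

```bash
cat > meas.py <<'E'
import sys
from h import *
i=sys.argv[1];A=np.array([575.3,64.2])
T=load("top"+i)
g=cv2.cvtColor(T["pixels"],cv2.COLOR_RGB2GRAY).astype(float)
G=cv2.GaussianBlur(g,(0,0),.6)
# columns across tab: dark profile along rows, subpixel crossing at half level
cols=np.arange(296,307)
up=[];lo=[]
for c in cols:
    col=G[195:225,c];k=np.argmin(col);mn=col[k]
    b=g[230:236,c].mean()
    # lower: toward larger row
    j=k
    th=(mn+b)/2
    while col[j]<th:j+=1
    lo.append((c,195+j-1+(th-col[j-1])/(col[j]-col[j-1])))
    j=k;sh=55
    th2=(mn+col[max(0,k-5):k].max())/2
    while j>0 and col[j]<th2:j-=1
    up.append((c,195+j+1-(th2-col[j+1])/(col[j]-col[j+1])))
for n,L,z,off in(("up",up,140,6),("lo",lo,94,-6),("lo-arm",lo,96,-7)):
    P=np.array([ray(T,q,z) for q in L])
    d=P-A;r=np.hypot(*d.T);a=np.degrees(np.arctan2(d[:,1],d[:,0])-np.arcsin(off/r))
    print(n,r.round(0),a.round(1))
    m=(r>58)&(r<80);
    if m.sum()>2:
        vx=np.polyfit(P[m,1],P[m,0],1);print("  mean",a[m].mean().round(2),"line dir",np.degrees(np.arctan2(-1,-vx[0])).round(1))
S=load("scene"+i)
for p in(T,S):
    for z in (84,):
        pass
c=np.array([610.7,-37.3])-A;print("cross",np.degrees(np.arctan2(c[1],c[0])),np.hypot(*c))
E
python3 meas.py 4
python3 - <<'E'
from h import *
T=load("top4");S=load("scene4")
cv2.imwrite("pics/t4z.png",cv2.resize(T["pixels"][190:240,265:335],None,fx=11,fy=11,interpolation=cv2.INTER_CUBIC)[:,:,::-1])
cv2.imwrite("pics/s4z.png",cv2.resize(S["pixels"][170:240,235:335],None,fx=8,fy=8,interpolation=cv2.INTER_CUBIC)[:,:,::-1])
E
```

```text
up [58. 61. 64. 66. 66. 70. 72. 74. 77. 79. 81.] [-78.4 -78.  -75.5 -76.3 -81.1 -75.1 -75.8 -76.3 -74.8 -75.5 -76.4]
  mean -76.67 line dir -67.0
lo [57. 59. 62. 64. 66. 69. 71. 73. 75. 78. 80.] [-74.2 -74.2 -74.1 -74.1 -74.  -73.9 -73.9 -73.8 -73.8 -73.7 -73.7]
  mean -73.95 line dir -72.2
lo-arm [57. 59. 62. 64. 66. 68. 71. 73. 75. 78. 80.] [-73.4 -73.4 -73.4 -73.3 -73.3 -73.2 -73.2 -73.2 -73.2 -73.1 -73.1]
  mean -73.25 line dir -72.2
cross -70.772838753709 107.49609295225574
```

View pics/t4z.png

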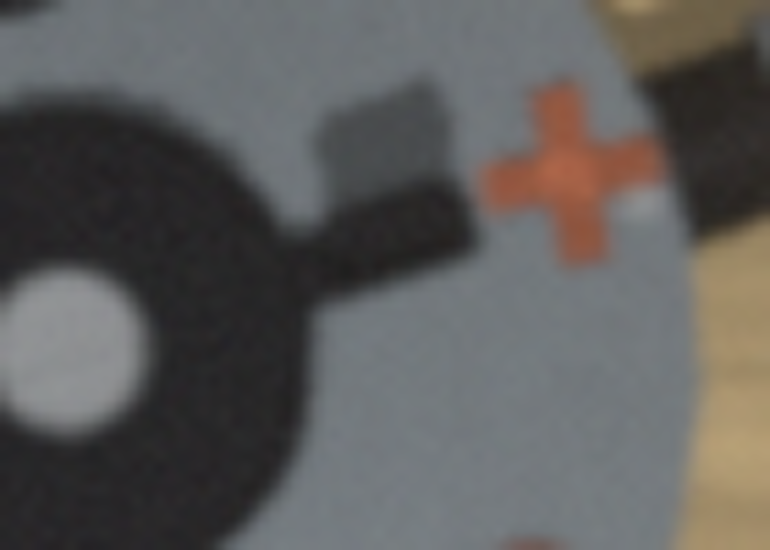

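View pics/s4z.png

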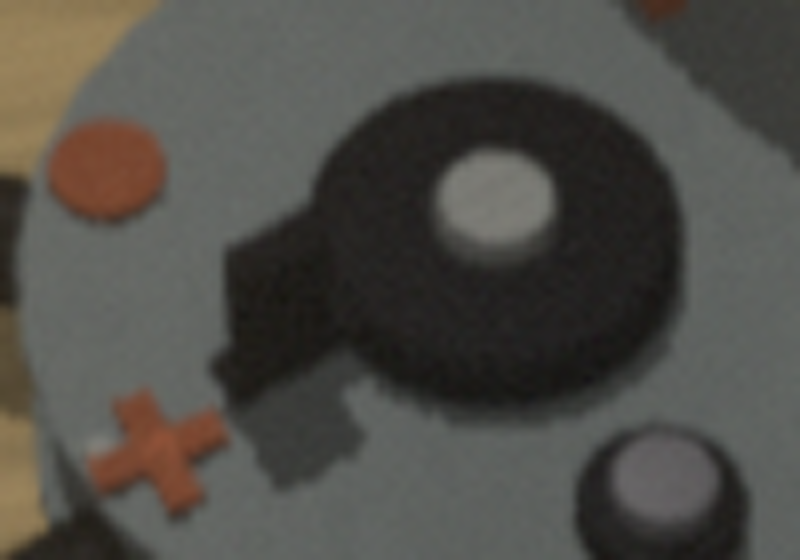

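```bash
python3 - <<'E'
from h import *
from arc import *
S=load("scene4");T=load("top4")
for p,us,z in((S,[(213,362),(238,402)],96),(S,[(213,362),(238,402)],90)):
    P=np.mean([ray(p,(235+u/8-.5,170+v/8-.5),z) for u,v in us],0);d=P-A
    print(P,np.hypot(*d),np.degrees(np.arctan2(d[1],d[0])))
# axis by scene: hub center zoom(497,198) 8x
for z in(106,): print("axis scene",ray(S,(235+497/8-.5,170+198/8-.5),z),"top",ray(T,(265+67/11-.5,190+350/11-.5),z))
for th in(282,286,288,289): print(th,tcp(th),tcp(th,d=50))
from bench import r;s=r.sense();print(s["tool_pos"])
E
```

```text
[601.9095534  -16.13984544] 84.63190353959821 -71.67448890988493
[598.05524148 -15.33933547] 82.73032637296517 -74.03481509896925
axis scene [572.95870698  65.44112693] top [574.04206708  63.45090019]
282 [572.80948576  -5.84853559] [540.53061494 -12.70962139]
286 [577.70189136  -5.85163037] [545.9802554  -14.94766311]
288 [580.14519484  -5.72513201] [548.7603298  -15.92269283]
289 [581.36481872  -5.62992177] [550.16270572 -16.37367086]
[437.98766662 273.51366307 232.394078  ]
```

Two measurements put the tab at about -72°, against the cross at -70.8°. It needs roughly 1.3° more, so I'll return for a small nudge.

Call:
drive_tool(
  moves=[
    [[12, -36, 0], 7],
    [[24, -72, 0], 14],
    [[36, -108, 0], 21],
    [[48, -145, 0], 28],
    [[60, -182, 0], 35],
    [[72, -219, 0], 42],
    [[84, -256, -5], 49],
    [[97, -292, -10], 56],
  ],
)

```text
time: 7.83
tool_pos: [531.0, -9.3, 224.7]
tcp_rot: [-180.0, 0.1, -175.2]
ft_force: [1.3, 0.0, 0.1]
finger_gap: -0.2
```

Call:
drive_tool(
  moves=[
    [[0, 0, -15], 6],
    [[0, 0, -40], 8],
    [[0, 0, -65], 8],
    [[0, 0, -82], 8],
    [[0, 0, -90], 8],
    [[0, 0, -90], 8],
    [[0, 0, -90], 8],
    [[0, 0, -90], 8],
  ],
)

```text
time: 8.5
tool_pos: [531.8, -6.4, 135.6]
tcp_rot: [-179.9, 0.1, -167.5]
ft_force: [0.7, 0.1, 0.5]
finger_gap: 0.0
```

Call:
drive_tool(
  moves=[
    [[12, 3, 0], 0],
    [[24, 6.5, 0], 0],
    [[34, 9.2, 0], 0],
    [[39, 10.5, 0], 0.1],
    [[42, 11.3, 0], 0.2],
    [[43.7, 11.8, 0], 0.3],
    [[44.5, 12, 0], 0.3],
    [[44.5, 12, 0], 0.3],
  ],
)

```text
time: 9.17
tool_pos: [575.0, 6.0, 134.1]
tcp_rot: [-180.0, -0.0, -167.2]
ft_force: [-2.6, -0.3, 2.2]
finger_gap: -0.1
```

```bash
python3 snap.py 5
```

```text
9.2667 [574.98634243   6.01120808 133.88686288] [ 1.79997321e+02 -7.38299359e-03 -1.67241128e+02] [-2.67806693 -0.50435519  1.54854196]
```

Call:
drive_tool(
  moves=[
    [[-8, -2, 0], 0],
    [[-20, -5, 0], 0],
    [[-35, -9, 0], 0],
    [[-45, -11, 20], 0],
    [[-60, 5, 45], -5],
    [[-80, 30, 70], -11],
    [[-95, 60, 85], -17],
    [[-110, 90, 90], -23],
  ],
)

```text
time: 9.93
tool_pos: [465.6, 96.6, 227.1]
tcp_rot: [179.9, 0.3, 169.4]
ft_force: [0.9, 1.0, -0.0]
finger_gap: -0.5
```

Call:
drive_tool(
  moves=[
    [[-10, 35, 5], -7],
    [[-20, 70, 10], -14],
    [[-25, 105, 10], -21],
    [[-30, 140, 10], -28],
    [[-30, 170, 10], -35],
    [[-30, 190, 10], -40],
    [[-30, 190, 10], -40],
    [[-30, 190, 10], -40],
  ],
)

```text
time: 10.6
tool_pos: [434.6, 286.8, 233.4]
tcp_rot: [-180.0, 0.0, 129.9]
ft_force: [-0.3, -0.4, -0.3]
finger_gap: 0.2
```

```bash
python3 snap.py 6; python3 meas.py 6;python3 - <<'E'
from h import *
T=load("top6");S=load("scene6")
cv2.imwrite("pics/t6z.png",cv2.resize(T["pixels"][190:240,265:335],None,fx=11,fy=11,interpolation=cv2.INTER_CUBIC)[:,:,::-1])
cv2.imwrite("pics/s6z.png",cv2.resize(S["pixels"][170:240,235:335],None,fx=8,fy=8,interpolation=cv2.INTER_CUBIC)[:,:,::-1])
E
```

```text
10.7 [435.06156749 285.39089    233.56086356] [-1.79974736e+02  1.47395167e-02  1.29902457e+02] [-0.13156439 -0.78143497  0.21205565]
up [60. 62. 62. 67. 68. 70. 73. 76. 78. 80. 81.] [-74.8 -75.4 -79.1 -74.1 -74.8 -75.4 -75.2 -72.4 -73.5 -74.1 -75.5]
  mean -74.89 line dir -65.7
lo [57. 60. 62. 64. 67. 69. 71. 73. 76. 78. 80.] [-73.  -73.  -72.8 -72.8 -72.8 -72.8 -72.8 -72.8 -72.7 -72.6 -72.7]
  mean -72.8 line dir -72.0
lo-arm [57. 60. 62. 64. 66. 69. 71. 73. 76. 78. 80.] [-72.2 -72.2 -72.1 -72.  -72.1 -72.1 -72.2 -72.2 -72.1 -72.  -72.2]
  mean -72.11 line dir -72.0
cross -70.772838753709 107.49609295225574
```

View pics/s6z.png

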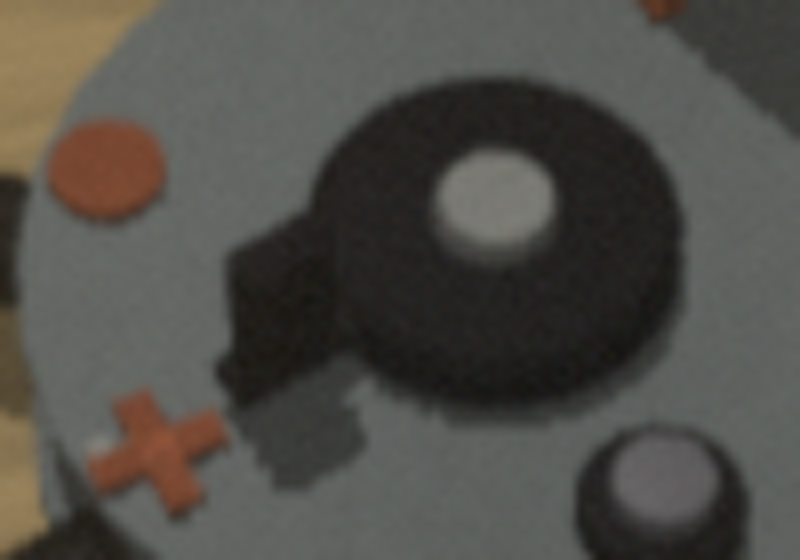

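View pics/t6z.png

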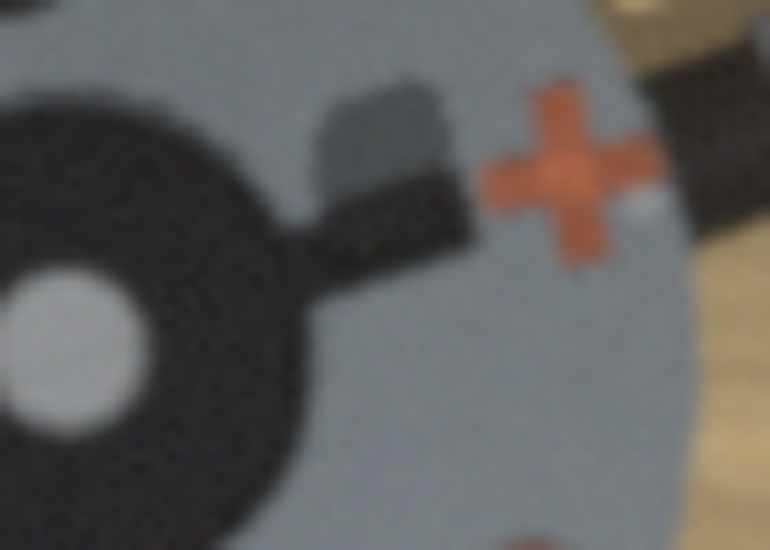

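```bash
python3 - <<'E'
from h import *
S=load("scene6")
g=cv2.cvtColor(S["pixels"],cv2.COLOR_RGB2GRAY)
A=np.array([574.8,65.2])
P=np.mean([ray(S,(235+u/8-.5,170+v/8-.5),96) for u,v in((218,364),(241,405))],0);d=P-A
print(np.hypot(*d),np.degrees(np.arctan2(d[1],d[0])))
c=ray(S,(254.4,226.1),84)-A;print(np.degrees(np.arctan2(c[1],c[0])))
E
```

```text
85.33033273570081 -70.75080561174545
-70.73311309804218
```

Both views now agree: the tab is at -70.75° and the cross at -70.73°. Next is the button, at about (666,78.5) with its top near z 98.

Call:
drive_tool(
  moves=[
    [[15, -13, 0], 0],
    [[35, -31, 0], 0],
    [[60, -53, 0], 0],
    [[85, -76, 0], 0],
    [[110, -99, 0], 0],
    [[135, -121, 0], 0],
    [[155, -140, 0], 0],
    [[170, -154, 0], 0],
  ],
)

```text
time: 11.37
tool_pos: [606.6, 128.2, 233.8]
tcp_rot: [-180.0, 0.0, 129.7]
ft_force: [-0.4, -0.7, 1.1]
finger_gap: -0.1
```

Call:
drive_tool(
  moves=[
    [[20, -18, 0], 0],
    [[40, -36, 0], 0],
    [[55, -49, 0], 0],
    [[61.4, -54.4, -15], 0],
    [[61.4, -54.4, -40], 0],
    [[61.4, -54.4, -65], 0],
    [[61.4, -54.4, -80], 0],
    [[61.4, -54.4, -80], 0],
  ],
)

```text
time: 12.03
tool_pos: [662.8, 76.9, 147.3]
tcp_rot: [-179.6, -0.3, 129.8]
ft_force: [-1.4, 0.2, -0.5]
finger_gap: 0.3
```

```bash
python3 snap.py 7
```

```text
12.1333 [665.48928693  77.30980001 152.65191013] [-1.79889797e+02 -8.82336196e-02  1.29777589e+02] [ 0.41177151  0.33054119 -0.02100286]
```

View pics/scene7.png

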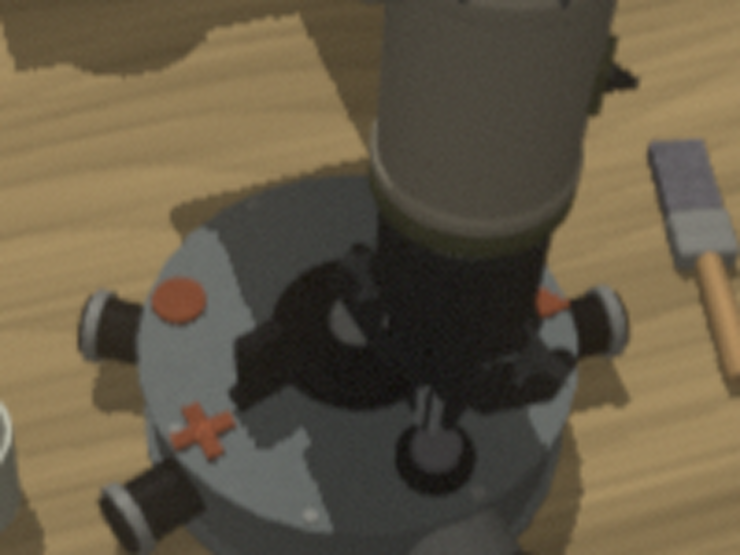

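The fingertips at zoom (432,425) sit just above the button cap at (437,448). I'll descend slowly.

Call:
drive_tool(
  moves=[
    [[0, 0.5, -7], 0],
    [[0.3, 1, -15], 0],
    [[0.3, 1, -21], 0],
    [[0.3, 1, -25], 0],
    [[0.3, 1, -27], 0],
    [[0.3, 1, -29], 0],
    [[0.3, 1, -31], 0],
    [[0.3, 1, -32], 0],
  ],
)

```text
time: 12.8
tool_pos: [667.0, 78.8, 122.0]
tcp_rot: [180.0, 0.0, 129.8]
ft_force: [-0.4, -0.5, 2.2]
finger_gap: 0.2
```

Call:
drive_tool(
  moves=[
    [[0, 0, -1], 0],
    [[0, 0, -2], 0],
    [[0, 0, -3], 0],
    [[0, 0, -4], 0],
    [[0, 0, -4], 0],
    [[0, 0, -4], 0],
    [[0, 0, -4], 0],
    [[0, 0, -4], 0],
  ],
)

```text
time: 13.47
tool_pos: [667.1, 78.7, 118.1]
tcp_rot: [180.0, 0.0, 129.8]
ft_force: [-3.2, 0.0, 5.1]
finger_gap: -0.1
```

Call:
drive_tool(
  moves=[
    [[0, 0, -0.5], 0],
    [[0, 0, -1], 0],
    [[0, 0, -1.5], 0],
    [[0, 0, -2], 0],
    [[0, 0, -2.5], 0],
    [[0, 0, -3], 0],
    [[0, 0, -3], 0],
    [[0, 0, -3], 0],
  ],
)

```text
time: 14.13
tool_pos: [667.3, 78.8, 117.8]
tcp_rot: [180.0, 0.0, 129.8]
ft_force: [-13.1, -0.3, 20.5]
finger_gap: 0.1
```

```bash
python3 snap.py 8; python3 - <<'E'
from h import *
S=load("scene0");im=S["pixels"][210:252,298:342]
cv2.imwrite("pics/btn0.png",cv2.resize(im,None,fx=13,fy=13,interpolation=cv2.INTER_CUBIC)[:,:,::-1])
S8=load("scene8");im=S8["pixels"][210:252,298:342]
cv2.imwrite("pics/btn8.png",cv2.resize(im,None,fx=13,fy=13,interpolation=cv2.INTER_CUBIC)[:,:,::-1])
hub=np.array([573.3,64.4])
for z in(92,94,96,98,100,102,104):print(z,ray(S,(318.5-.5,230-.5),z), ((proj(S,(666-.5,78.5+.5,z))-[298,210]+.5)*13).round())
E
```

```text
14.2333 [667.27083192  78.77607996 117.77593681] [1.79952420e+02 3.87341845e-02 1.29772924e+02] [-12.48040695  -0.09266088  21.84524347]
92 [659.29607885  83.33261406] [253. 300.]
94 [660.4011284  82.7692038] [254. 293.]
96 [661.50617794  82.20579354] [256. 286.]
98 [662.61122749  81.64238328] [257. 280.]
100 [663.71627703  81.07897301] [258. 273.]
102 [664.82132658  80.51556275] [259. 266.]
104 [665.92637612  79.95215249] [260. 259.]
```

View pics/btn0.png

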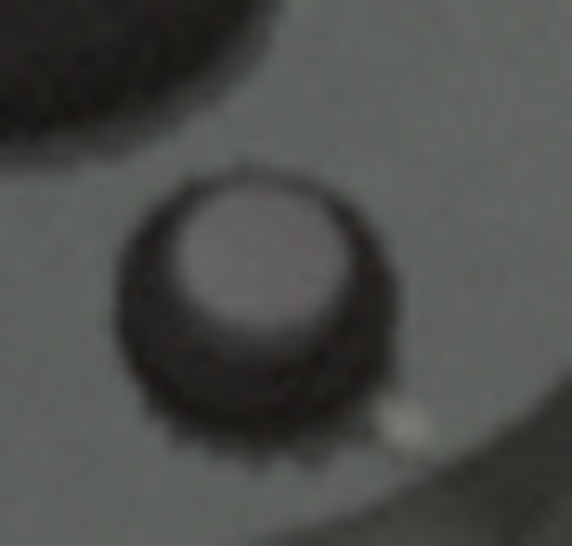

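View pics/btn8.png

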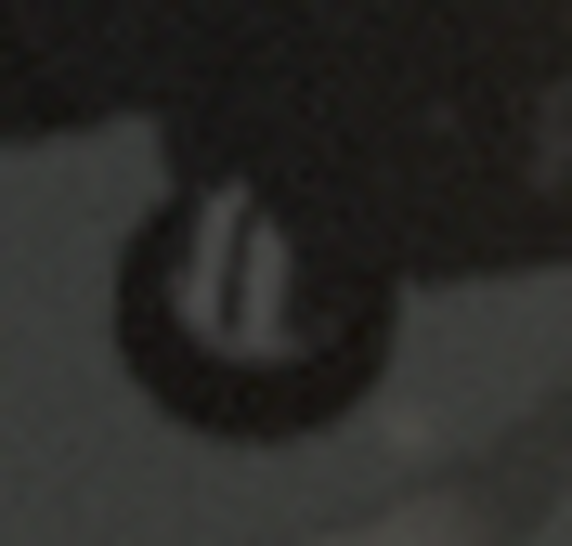

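In the zoomed picture the initial cap top is at (260,250), which puts it near z 102–104. The stop came at a tip height of 95.8 mm with the force jumping to over 20 N, and the tips stay inside the cap outline, so the button is fully down. I'll release it and retreat.

Call:
drive_tool(
  moves=[
    [[0, 0, 3], 0],
    [[0, 0, 8], 0],
    [[0, 0, 16], 0],
    [[0, 0, 30], 0],
    [[0, 0, 50], 0],
    [[0, 0, 75], 0],
    [[0, 0, 100], 0],
    [[0, 0, 115], 0],
  ],
)

```text
time: 14.9
tool_pos: [668.1, 78.6, 234.2]
tcp_rot: [179.8, 0.2, 129.8]
ft_force: [0.3, -0.9, -0.1]
finger_gap: 0.0
```

Call:
drive_tool(
  moves=[
    [[-15, 20, 0], 0],
    [[-40, 50, 0], 0],
    [[-65, 80, 0], 0],
    [[-90, 110, 0], 0],
    [[-115, 140, 0], 0],
    [[-140, 170, 0], 0],
    [[-160, 190, 0], 0],
    [[-170, 200, 0], 0],
  ],
)

```text
time: 15.57
tool_pos: [494.8, 281.3, 230.9]
tcp_rot: [179.9, -0.0, 129.9]
ft_force: [0.6, -1.2, -0.1]
finger_gap: -0.0
```

Call:
drive_tool(
  moves=[
    [[-15, 0, 0], 0],
    [[-30, 0, 0], 0],
    [[-45, 0, 0], 0],
    [[-55, 0, 0], 0],
    [[-60, 0, 0], 0],
    [[-60, 0, 0], 0],
    [[-60, 0, 0], 0],
    [[-60, 0, 0], 0],
  ],
)

```text
time: 16.23
tool_pos: [437.7, 278.5, 230.1]
tcp_rot: [180.0, 0.0, 129.7]
ft_force: [0.6, -0.6, 0.4]
finger_gap: 0.3
```

```bash
python3 snap.py 9; python3 meas.py 9|grep -A1 lo;python3 - <<'E'
from h import *
S=load("scene9");im=S["pixels"][210:252,298:342]
a=cv2.resize(im,None,fx=9,fy=9,interpolation=cv2.INTER_CUBIC)
b=cv2.resize(S["pixels"][190:232,235:279],None,fx=9,fy=9,interpolation=cv2.INTER_CUBIC)
cv2.imwrite("pics/e.png",np.hstack([a,b])[:,:,::-1])
T0=load("top0")["pixels"];T9=load("top9")["pixels"]
for n,(x0,y0,x1,y1) in {"jar":(326,143,360,176),"pot":(360,206,396,243),"brush":(142,202,176,290)}.items():
    sh=cv2.phaseCorrelate(*[cv2.cvtColor(t[y0:y1,x0:x1],cv2.COLOR_RGB2GRAY).astype(np.float32) for t in(T0,T9)]);print(n,sh)
E
```

```text
16.3333 [437.5675737 278.5285568 229.8321173] [1.79999575e+02 6.82449298e-03 1.29733792e+02] [0.79601192 0.03817712 0.24277904]
lo [57. 60. 62. 64. 67. 69. 71. 73. 76. 78. 80.] [-73.  -73.  -72.8 -72.8 -72.8 -72.8 -72.8 -72.8 -72.7 -72.6 -72.8]
  mean -72.76 line dir -71.8
lo-arm [57. 60. 62. 64. 66. 69. 71. 73. 76. 78. 80.] [-72.2 -72.2 -72.  -72.  -72.1 -72.1 -72.1 -72.1 -72.1 -72.  -72.2]
  mean -72.08 line dir -71.8
jar ((0.05038019938715621, -0.02006273317024565), 0.9948496667691219)
pot ((0.054652789093491805, 0.050890878000604545), 0.9693132960134082)
brush ((-0.12922634249719778, -0.4135577569908051), 0.441801780535851)
```

View pics/e.png

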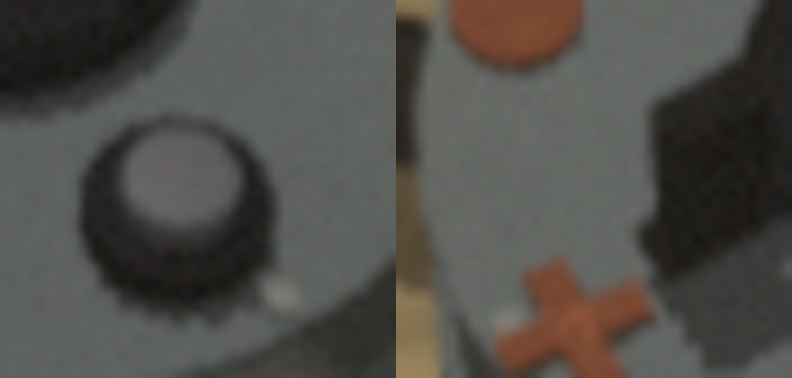

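View pics/top9.png

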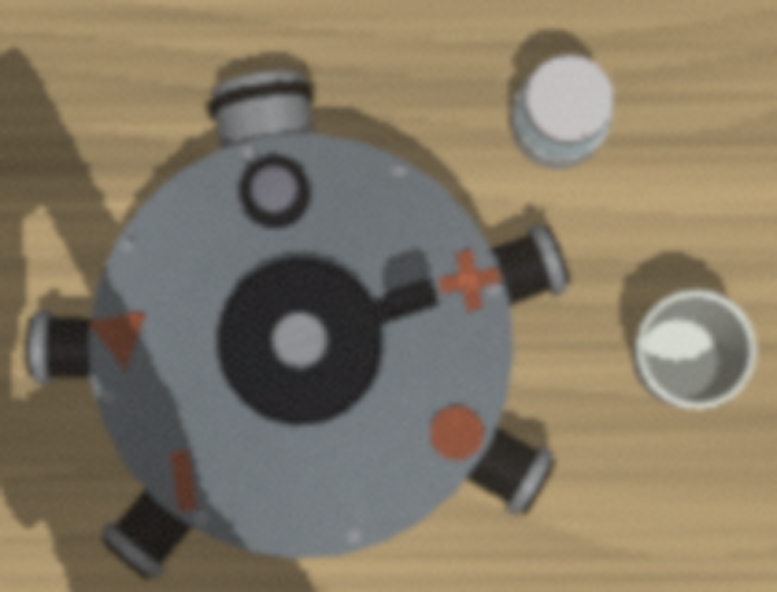

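The selector hasn't moved and still points at the cross. The button is back up, with its cap at the same height as at the start. The jar and pot are where they were, and the brush's small apparent shift comes from the arm's shadow falling on it.

```bash
python3 -c "
from bench import r
print(r.hand_in())"
```

```text
the job is handed in; nothing more can be done
None
```

The job is done and handed in at about 16 s. I pushed the tab round from its clockwise side with the shut fingertips until it pointed at the cross, without pinching it. Then I pressed the start button to its stop, let it go, and moved the arm clear.

**Selector:** The scene view put the tab at -70.75° and the cross at -70.73°. The top view's edge measurement read about 1.3° short of the cross. I put that down to the assumed height of the visible edge, so I left it. The top-view reading was the same after the button press, so the selector had not moved.

**Button:** The force was 5 N near the end of travel, then passed 20 N with no further movement. I took that as fully down. Afterwards the cap showed at its original height.

**Jar, pot and brush:** The jar and pot shifted by less than 0.1 pixel between the first and last pictures. The brush comparison was unreliable (low match, 0.4 pixel), probably because of the arm's shadow. The arm never went near the brush.

**One deviation:** Coming back for the final 1.3° nudge, the arm was speed-limited and ended about 12 mm off the planned spot in y. It pushed the tab nearer the axis than planned, and the tab still turned by the amount wanted.

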